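# Load the valve-ball dial and hold its index plunger out

## Task

Take the three steel valve balls from the plywood rack and put one into each of the three open seats of the round index dial, leaving the seat under the test head empty and the spring plunger home while you load. Then pull the dial's index plunger straight up by its knob as far as it goes and keep holding it out, pin clear of the bush, so that I can turn the dial: finish with the knob still held up in the gripper. Do not shift the dial or lose a ball from its seat, and leave the other things on the bench where they are.

Things in the scene. Friction and masses are not known exactly. Their poses are not given: they have to be found in the camera images.
- fixture: index-dial fixture, fixed: dark round steel base 300 mm across, top 18 mm above the bench. On its +y side a test head: column 40 x 32 mm, 148 mm high, 165 mm from the spindle; air cylinder and cup, 42 mm across, over the fourth seat, from 80 to 148 mm above the bench. Origin: on the spindle axis, at the bench; z up; turned up to half a radian either way
- dial: aluminium dial 230 mm across, about 1.1 kg, loose on the spindle, held only by the plunger pin; upper face 38 mm above the bench. On it, 75 mm from the spindle, four brass seat blocks 36 x 36 x 12 mm; between them, 98 mm out, four index bushes 24 mm across, 10 mm high, 10.4 mm bore; spindle nut 43 mm above the bench. Origin: on the axis, 18 mm above the bench; axes as the fixture's
- seat_front (a point): open seat on the dial's -x side, the one nearest the robot: centre of the 16 mm round hole, at the top face of the seat block (50 mm above the bench). A seated ball rests on the rim of the hole, its centre 9 mm above this point, sunk 3 mm into the hole
- seat_right (a point): open seat on the dial's -y side (the robot's right): as seat_front
- seat_back (a point): open seat on the dial's +x side, the farthest from the robot: as seat_front
- plunger_knob (a point): centre of the black ribbed pull knob's grip: round, 28 mm across; grip from 9 mm below this point to 8 mm above, rounded top 12 mm above. On the dial's -x -y diagonal, 98 mm from the spindle; this point 98 mm above the bench when home, moves straight up. Below the grip a neck 17 mm across, 9 mm high; collar 24 mm across up to 74 mm, bracket arm (34 mm wide, reaching outwards) up to 68 mm above the bench
- plunger (a joint): lift of the spring plunger in m: 0 home (8 mm steel pin 8 mm deep in the index bush), pin tip leaves the bush at 0.008, fully back against its stop at 0.014. The spring pulls it home with 4 N when home, 10 N at full lift; it does not latch
- rack: the plywood ball rack, fixed, 170 x 60 mm and 22 mm high, with three 14 mm holes 56 mm apart along its x axis, a ball on each; origin under its centre. It stands on the left or on the right of the fixture
- ball_a_center (a point): centre of a polished steel ball, 24 mm across, 40 to 75 g; at the start on the rack's -x hole, sunk 2 mm, its centre 32 mm above the bench. The three balls are alike; any ball may go into any seat
- ball_b_center (a point): centre of the second ball, on the rack's middle hole
- ball_c_center (a point): centre of the third ball, on the rack's +x hole
- parts_tray: bystander, fixed: grey divided parts tray 170 x 110 mm, 35 mm high, on the side where the rack is not; origin under its centre
- caliper: bystander: digital caliper lying flat, 232 mm long, 15 mm high; origin under its middle, beam along its x axis
- screwdriver: bystander: screwdriver, some 200 mm long and 30 mm thick, lying on the bench between robot and fixture, along its own x axis
- filter: bystander: white breathing filter standing on its port, 62 mm across, 75 mm high; origin under its centre
- elbow: bystander: grey plastic tube elbow, 25 mm thick, legs 45 mm; origin under its corner
- tape_roll: bystander: roll of tape lying flat, 80 mm across, 19 mm high; origin under its centre
- hex_key: bystander: L-shaped hex key lying flat, 110 x 32 mm, 8 mm thick; origin in its long leg

How it is judged:
By the outcome, as a careful person would: the job done as asked, in the order asked, and still so for the second after the job is handed in, while the arm keeps its last pose, push and grip.
It also fails if it takes over 64 s, if anything falls off the work surface, if the arm or the gripper's body presses on something with over 40 N, if the wrist force passes 120 N, or if a joint passes its speed limit or range.

## Robot

A 7-joint arm with a two-finger parallel gripper is mounted at the origin on the work surface. World frame = base frame: x ahead of the robot, y to its left, z up, the work surface at z = 0. Lengths are in m, angles in rad, forces in N, time in s.
With the tool pointing down it reaches from about 0.4 to 0.75 m from the base axis. Payload 19.5 kg.
Tool frame: the origin (TCP) lies where the fingers leave the gripper's body, on its centre line; the fingertips stand 73 mm ahead of it and the grasp point (between the pads) lies 54 mm ahead of it (grasp_offset is the distance from the TCP to the grasp point, in m); z points along the fingers, y is the line along which they close (so a half turn about z gives the same grasp; the last joint's range is limited). The gripper opens to 85 mm and grips with 20 to 120 N. Pads are 22 mm wide; open, the fingers measure 114 mm over their backs; the gripper's body (76 mm by 85 mm) begins 54 mm behind the grasp point. The pads swing forward as they close: fully open they stand 13 mm farther back than shut.
Start: joints at [-1.149, 0.707, -0.028, 1.485, 0.022, 0.951, -0.075], TCP at [0.257, 0.514, 0.304] pointing down, gripper open.
Joint ranges: [-2.71, 2.71], [-0.32, 2.16], [-1.57, 1.52], [0, 2.45], [-1.46, 4.6], [0, 2.02], [-2.83, 2.83]. Speed limits (rad/s): [1.89, 1.89, 2.57, 2.57, 3.01, 3.01, 3.01].

## Interface

Orientations are given as a rotation vector (axis times angle).
In Python, from station import * gives the robot as it stands.
- The arm moves only by the tool send_rows, never from a script. Its argument "motion" is a list that holds one entry, the list of rows, each a list of 4 numbers: the shift along the tool's x, y, z in units of 10 cm (1.0 is 10 cm), then the turn about the tool's z in units of pi rad (1.0 is pi rad). In form: [[[x, y, z, spin], ...]]. A call has 1 to 20 rows; each row is the pose to reach, as a shift and turn from the pose commanded when the call began, along the tool's axes at that moment, turning the shorter way round; what a row does not reach only later rows make up. A row lasts 1/8 s, in which the tool goes at most 62.5 mm and 10.7 degrees, less where a joint would pass 70% of its speed; a pose out of reach is approached as far as the arm can. A call with a number of a shift or a turn outside -1 to 1 is refused whole. A call with a gripper value outside its range is refused whole. "jaw" is the opening, from 0 (shut) to 1 (fully open), set as the call begins (left out, the last holds). The fingers move at their own pace and stop on an object; "squeeze" is the grip in N (left out, the last holds). Time passes only in rows, so rows that repeat a pose let the fingers close. It gives the time, the measured TCP pose, the force, the opening and the grip force at its end, in the units of the state.
- observe(): the state, without advancing time (a new reading comes with each control period).
- read_camera(name): name is "side" or "top" or "wrist"; returns the picture (480x640x3 uint8, red, green, blue); there is no depth.
- calibration(name): a dict with "intrinsics" (3x3 intrinsics, pixels), "extrinsics" (4x4, takes a point from camera to world coordinates). Camera axes: x right, y down, z forward; pixel columns grow to the right and rows downward; lengths in m; the calibration is good to about 2 mm. A picture is of the moment at which its call begins: read the wrist's pose just before it. calibration takes no time and is no camera call; for the wrist camera it gives the pose at the moment of the call.
- finish_job(): hands the job in; it is judged then, once.
The state is a dict: "clock": time; "qpos": joint angles; "dq": joint speeds; "joint_efforts": joint torques, N m; "eef_pos": TCP position; "ee_rot": TCP orientation; "wrist_force": force on the tool from outside, world axes, zero at the start; "moment": the same for the moment, N m; "grip_width": finger opening in m; "finger_force": force on a finger pad.
Only numpy, scipy, OpenCV 4.12 (cv2) and the standard library are available. Lean on these libraries where they do the work, as an engineer would, in place of code of your own. Each camera call takes 0.05 s, during which the arm holds its last target. There are 200 camera calls.

## Working session

There is one attempt and no reset: what is moved stays moved. The work goes in short steps, Python scripts to look and compute and a tool call to move; the robot and the scene stay as the last step left them, time stands still between calls to the robot, and variables do not carry over. Pictures are saved under pics/ and viewed, at most 10 in all, crops included, and the job is handed in when it is done.

Besides the shell and the picture viewer there is one more tool, called as name([rows], argument=value, ...), one row to a line, values as JSON. send_rows: Moves the arm, as the interface text tells. Its arguments: {"type":"object","properties":{"motion":{"type":"array"},"jaw":{"type":"number"},"squeeze":{"type":"number"}},"required":["motion"]}

```bash
ls; mkdir -p pics; python3 - <<'E'
from station import *
import cv2
for n in ["top","side"]:
    cv2.imwrite(f"pics/{n}0.png",read_camera(n)[:,:,::-1])
    c=calibration(n);print(n,c["intrinsics"],c["extrinsics"])
s=observe();print(s)
E
```

```text
pics
top [[444.86209303   0.         316.89162003]
 [  0.         444.86209303 237.85209326]
 [  0.           0.           1.        ]] [[ 1.67175569e-04 -9.94659224e-01  1.03213371e-01  4.73362775e-01]
 [-9.99995238e-01 -4.84355087e-04 -3.04799155e-03 -1.15212722e-02]
 [ 3.08170484e-03 -1.03212370e-01 -9.94654568e-01  1.02309216e+00]
 [ 0.00000000e+00  0.00000000e+00  0.00000000e+00  1.00000000e+00]]
side [[460.40741239   0.         311.48795832]
 [  0.         460.40741239 240.59677037]
 [  0.           0.           1.        ]] [[ 0.80401084 -0.33561793  0.49084332  0.11424739]
 [-0.59439368 -0.47614034  0.64806368 -0.59220121]
 [ 0.01620851 -0.8128044  -0.58231117  0.60679052]
 [ 0.          0.          0.          1.        ]]
{'clock': 0.1, 'qpos': array([-1.14868082,  0.7070111 , -0.02762073,  1.48491942,  0.02200662,
        0.95088468, -0.07552538]), 'dq': array([ 0.00088998, -0.00201734,  0.00163153, -0.00221018,  0.0001325 ,
       -0.00077297,  0.00043581]), 'joint_efforts': array([ 3.59536803e-03, -8.84296274e+01,  1.23681385e+00, -2.36448187e+01,
        1.70892233e-02,  5.27109776e-03,  1.81865028e-05]), 'eef_pos': array([0.25716414, 0.51412094, 0.30349891]), 'ee_rot': array([-7.22035183e-01, -3.05730546e+00,  1.41601184e-03]), 'wrist_force': array([-0.56056587, -0.0574003 ,  0.2142899 ]), 'moment': array([-0.02516174,  0.0148965 ,  0.01025433]), 'finger_force': 0.0, 'grip_width': 0.08556783905836816}
```

View pics/top0.png

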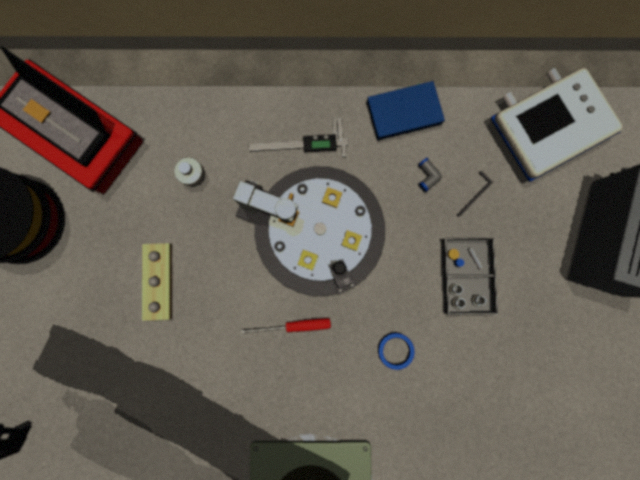

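View pics/side0.png

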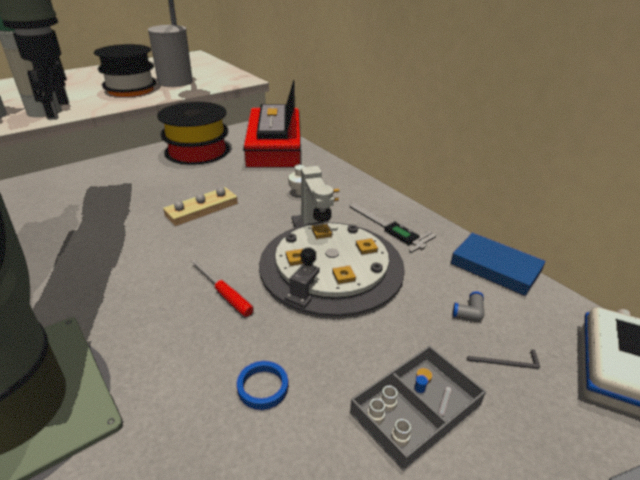

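The top view shows the dial centre near (319,229), with seats near (308,260), (352,240) and (332,197). The knob is near (339,267), and the rack balls are near (154,256), (153,281) and (153,307). The side view agrees. Next I refine these by segmentation.

```bash
cat > h.py <<'E'
from station import *
import numpy as np, cv2
from scipy.spatial.transform import Rotation as R
def px2w(c,u,v,z):
    K,T=np.array(c["intrinsics"]),np.array(c["extrinsics"])
    d=T[:3,:3]@np.linalg.solve(K,[u,v,1.]); o=T[:3,3]
    return o+d*(z-o[2])/d[2]
def w2px(c,p):
    K,T=np.array(c["intrinsics"]),np.array(c["extrinsics"])
    q=K@(T[:3,:3].T@(np.array(p)-T[:3,3])); return q[:2]/q[2]
E
python3 - <<'E'
from h import *
im=cv2.imread("pics/top0.png"); c=calibration("top")
hsv=cv2.cvtColor(im,cv2.COLOR_BGR2HSV)
m=cv2.inRange(hsv,(15,110,100),(35,255,255))
n,l,st,ce=cv2.connectedComponentsWithStats(m)
for i in range(1,n):
    if st[i,4]>40: print(st[i],ce[i].round(1), px2w(c,*ce[i],.05).round(4))
# balls in rack: non-yellow inside rack box
box=im[235:330,135:180]; cv2.imwrite("pics/rk.png",np.hstack([cv2.resize(box,None,fx=6,fy=6,interpolation=3),cv2.resize(im[175:295,250:390],(665,570),interpolation=3)])[:, :935])
from station import *
w=read_camera("wrist"); cv2.imwrite("pics/w0.png",w[:,:,::-1]); print(calibration("wrist"))
E
```

```text
[ 23  99  26  23 324] [ 35.6 110.2] [0.8643 0.6218 0.05  ]
[323 188  18  19 183] [331.6 197. ] [ 0.6656 -0.0472  0.05  ]
[343 231  18  19 176] [351.4 240. ] [ 0.5696 -0.0904  0.05  ]
[449 249  10  11  87] [453.4 253.7] [ 0.5394 -0.3138  0.05  ]
[299 251  18  18 171] [307.5 259.5] [0.5268 0.0061 0.05  ]
{'intrinsics': array([[382.51365   ,   0.        , 320.07037028],
       [  0.        , 382.51365   , 252.34889921],
       [  0.        ,   0.        ,   1.        ]]), 'extrinsics': array([[ 4.47335988e-01,  8.57095501e-01,  2.55495237e-01,
         1.92319684e-01],
       [ 8.94365779e-01, -4.28500609e-01, -1.28440964e-01,
         5.47564270e-01],
       [-6.06307745e-04,  2.85962462e-01, -9.58240629e-01,
         3.74178151e-01],
       [ 0.00000000e+00,  0.00000000e+00,  0.00000000e+00,
         1.00000000e+00]])}
```

View pics/w0.png

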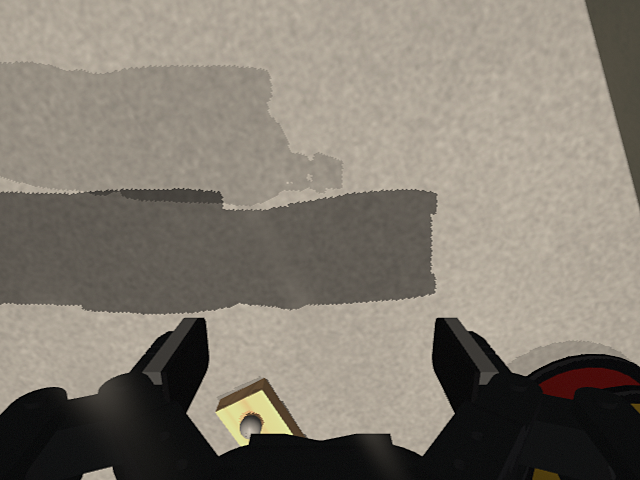

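The wrist view shows one rack ball at about (251,427). The seat geometry is consistent: the front–back distance is 149 mm, against 150 mm nominal. Next I get the balls, the knob check, and a move planner.

```bash
cat >> h.py <<'E'
def plan(x,y,z,ang=None):
    "shift in tool units to TCP (x,y,z), closing-line angle ang (mod pi)"
    s=observe(); r=R.from_rotvec(s["ee_rot"]).as_matrix()
    d=r.T@(np.array([x,y,z])-s["eef_pos"])/.1
    a=np.arctan2(r[1,1],r[0,1]); sp=0
    if ang is not None: sp=-((ang-a+np.pi/2)%np.pi-np.pi/2)/np.pi
    print("plan",d.round(3),"spin",round(sp,3),"| now",s["eef_pos"].round(4),"ang",round(a,3),"q7",round(s["qpos"][6],2),"t",round(s["clock"],2))
E
python3 - <<'E'
from h import *
im=cv2.imread("pics/top0.png"); c=calibration("top")
hsv=cv2.cvtColor(im,cv2.COLOR_BGR2HSV)
sub=hsv[235:330,135:180]
rk=cv2.inRange(sub,(15,40,90),(40,255,255))
cn,_=cv2.findContours(rk,cv2.RETR_EXTERNAL,cv2.CHAIN_APPROX_NONE)
k=max(cn,key=cv2.contourArea); print("rack",cv2.minAreaRect(k))
(u,v),_,_=cv2.minAreaRect(k); print(px2w(c,u+135,v+235,.022))
f=np.zeros_like(rk); cv2.drawContours(f,[cv2.convexHull(k)],-1,255,-1)
b=cv2.morphologyEx(f&~rk,cv2.MORPH_OPEN,np.ones((3,3)))
n,l,st,ce=cv2.connectedComponentsWithStats(b)
for i in range(1,n):
    if st[i,4]>30: print(st[i],ce[i]+[135,235],px2w(c,*(ce[i]+[135,235]),.032).round(4))
print("knob px exp",w2px(c,[.5067,-.0604,.105]), "cent",px2w(c,339,267,.105))
d=cv2.inRange(hsv[255:280,325:355],(0,0,0),(180,255,60));n,l,st,ce=cv2.connectedComponentsWithStats(d);print(st,ce+[325,255])
print("wrist ball",px2w(calibration("wrist"),251,427,.032))
plan(.5,.35,.2,np.pi/2)
E
```

```text
rack ((19.0, 47.0), (94.0, 38.0), 90.0)
[0.47778363 0.34976251 0.022     ]
[35 27  3 13 39] [171. 268.] [0.5087 0.3096 0.032 ]
[35 41  3 26 78] [171.  288.5] [0.4634 0.3081 0.032 ]
[15 42 10  8 58] [154.9137931  280.62068966] [0.4808 0.3442 0.032 ]
[15 67 10  9 63] [154.71428571 306.19047619] [0.4247 0.3426 0.032 ]
knob px exp [339.23956708 267.7544561 ] cent [ 0.50825244 -0.05991393  0.105     ]
[[  0   0  30  25 550]
 [  6   6  16  17 196]
 [  8  23   3   2   4]] [[339.80181818 266.26545455]
 [338.76530612 268.82142857]
 [334.         278.75      ]]
wrist ball [0.4263718  0.34678659 0.032     ]
plan [-2.906 -0.381  1.036] spin -0.148 | now [0.2572 0.5141 0.3035] ang 1.107 q7 -0.08 t 0.15
```

send_rows([
  [[-0.5,0,0.2,-0.05],[-1,0,0.4,-0.1],[-1,0,0.4,-0.148]],
])

```text
clock: 0.52
eef_pos: [0.3499, 0.4668, 0.2622]
ee_rot: [0.002, -3.142, 0.005]
wrist_force: [-1.1, 1.1, -0.3]
grip_width: 0.0853
finger_force: 0.0
```

```bash
python3 -c "
from h import *
plan(.52,.35,.26,np.pi/2)"
```

```text
plan [-1.7   -1.17   0.026] spin 0.0 | now [0.3499 0.4668 0.2622] ang 1.572 q7 0.45 t 0.53
```

send_rows([
  [[-0.5,-0.5,0,0],[-1,-1,0,0]],
])

```text
clock: 0.78
eef_pos: [0.4361, 0.38, 0.2636]
ee_rot: [0.003, -3.141, 0.0]
wrist_force: [0.8, 0.6, -0.1]
grip_width: 0.0854
finger_force: 0.0
```

send_rows([
  [[-0.5,-0.17,0,0],[-0.7,-0.17,0,0],[-0.7,-0.17,0,0],[-0.7,-0.17,0,0]],
])

```text
clock: 1.27
eef_pos: [0.5043, 0.3647, 0.2637]
ee_rot: [0.003, -3.141, 0.0]
wrist_force: [0.1, -0.2, -0.5]
grip_width: 0.0855
finger_force: 0.0
```

```bash
python3 - <<'E'
from h import *
c=calibration("wrist"); w=read_camera("wrist")[:,:,::-1]; im=w.copy()
for p in [(.425,.345,.032),(.481,.345,.032),(.537,.345,.032)]:
    q=w2px(c,p); print(q)
cv2.imwrite("pics/w1.png",im); import pickle; pickle.dump(c,open("w1.pkl","wb")); plan(.481,.345,.2)
E
```

```text
[292.98647752 129.05653234]
[294.26416229 203.09961248]
[295.41419988 269.74541365]
plan [ 0.232 -0.197  0.639] spin 0 | now [0.5042 0.3648 0.2639] ang 1.573 q7 0.74 t 1.32
```

View pics/w1.png

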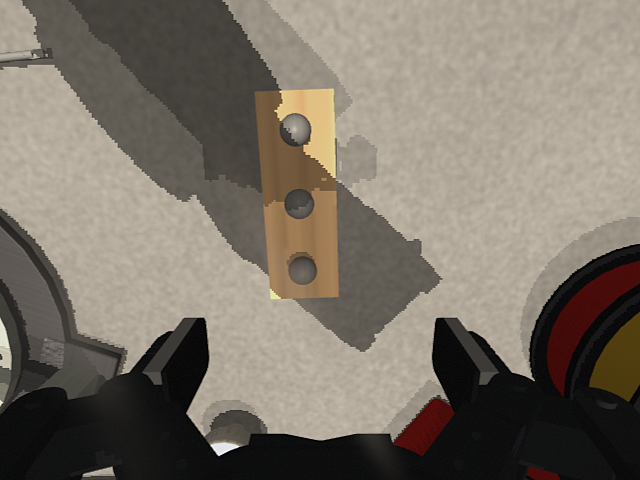

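The picture shows the three balls at about (295,129), (299,204) and (302,270). The filter is near the bottom at (235,430).

```bash
python3 - <<'E'
from h import *
import pickle
c=pickle.load(open("w1.pkl","rb")); im=cv2.imread("pics/w1.png")
hsv=cv2.cvtColor(im,cv2.COLOR_BGR2HSV)
for u,v in [(295,129),(299,204),(302,270)]:
    s=hsv[v-22:v+22,u-22:u+22]; m=cv2.inRange(s,(0,0,0),(180,75,255))
    n,l,st,ce=cv2.connectedComponentsWithStats(m); i=l[22,22]
    print(st[i],ce[i]+[u-22,v-22],px2w(c,u,v,.032).round(4),px2w(c,*(st[i,:2]+st[i,2:4]/2+[u-22.5,v-22.5]),.032).round(4))
E
```

```text
[  7   6  31  33 805] [294.9378882  129.40869565] [0.425  0.3465 0.032 ] [0.425  0.3465 0.032 ]
[  8   7  29  30 688] [298.7369186 203.5130814] [0.4817 0.3488 0.032 ] [0.4813 0.3488 0.032 ]
[  9   9  28  28 621] [302.07085346 270.35426731] [0.5372 0.3505 0.032 ] [0.5377 0.3509 0.032 ]
```

send_rows([
  [[-0.33,-0.14,0.4,0],[-0.33,-0.14,1,0],[-0.33,-0.14,1,0],[-0.33,-0.14,1,0]],
], jaw=0.6, squeeze=30)

```text
clock: 1.82
eef_pos: [0.5382, 0.3513, 0.1663]
ee_rot: [-0.003, 3.14, 0.002]
wrist_force: [-0.5, -0.2, 1.1]
grip_width: 0.0513
finger_force: 0.0
```

```bash
python3 -c "
from h import *
plan(.5373,.3508,.098,np.pi/2)"
```

```text
plan [ 0.01  -0.006  0.683] spin 0.001 | now [0.5382 0.3513 0.1663] ang 1.573 q7 0.77 t 1.82
```

send_rows([
  [[0.01,0,0.4,0],[0.01,0,0.68,0],[0.01,0,0.68,0],[0.01,0,0.68,0]],
])

```text
clock: 2.33
eef_pos: [0.5379, 0.3511, 0.0985]
ee_rot: [-0.002, 3.139, 0.003]
wrist_force: [-1.2, -0.5, 0.7]
grip_width: 0.0512
finger_force: 0.0
```

send_rows([
  [[0,0,0,0],[0,0,0,0],[0,0,0,0],[0,0,0,0]],
], jaw=0)

```text
clock: 2.82
eef_pos: [0.5376, 0.3504, 0.097]
ee_rot: [-0.002, 3.14, 0.001]
wrist_force: [-0.9, -1.2, 9.6]
grip_width: 0.0217
finger_force: 28.9
```

send_rows([
  [[0,0,0,0],[0,0,0,0],[0,0,0.04,0],[0,0,0.04,0]],
], jaw=0.55)

```text
clock: 3.32
eef_pos: [0.5373, 0.3504, 0.0921]
ee_rot: [-0.002, 3.141, 0.0]
wrist_force: [-1.1, -1.7, 9.7]
grip_width: 0.0468
finger_force: 5.2
```

send_rows([
  [[0,0,0,0],[0,0,0,0],[0,0,0,0],[0,0,0,0]],
], jaw=0)

```text
clock: 3.82
eef_pos: [0.5384, 0.3508, 0.0947]
ee_rot: [-0.001, 3.138, 0.003]
wrist_force: [-5.0, -5.2, 45.3]
grip_width: 0.0223
finger_force: 42.0
```

```bash
python3 - <<'E'
from h import *
w=read_camera("wrist")[:,:,::-1]; cv2.imwrite("pics/w2.png",w[200:480,120:520]); plan(.55,.35,.2)
E
```

```text
plan [-0.12  -0.006 -1.053] spin 0 | now [0.5384 0.3508 0.0947] ang 1.571 q7 0.75 t 3.88
```

View pics/w2.png

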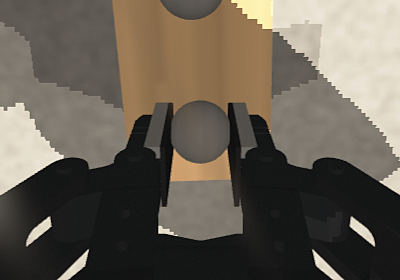

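The ball sits centred between the pads, with the tips touching the rack. Lifting.

send_rows([
  [[0,0,-0.05,0],[0,0,-0.3,0],[0,0,-0.8,0],[0,0,-1,0],[0,0,-1,0]],
])

```text
clock: 4.5
eef_pos: [0.5375, 0.3505, 0.1928]
ee_rot: [-0.002, 3.14, 0.001]
wrist_force: [0.7, 0.2, -1.2]
grip_width: 0.0217
finger_force: 29.5
```

```bash
python3 - <<'E'
from h import *
w=read_camera("wrist")[:,:,::-1]; cv2.imwrite("pics/w3.png",w[200:480,120:520]); plan(.6656,-.0472,.2,-.367); plan(.6656,-.0472,.2,-.367+np.pi/2)
E
```

```text
plan [-1.28  -3.976 -0.084] spin -0.383 | now [0.5371 0.3503 0.1915] ang 1.572 q7 0.78 t 4.55
plan [-1.28  -3.976 -0.084] spin 0.117 | now [0.5371 0.3503 0.1915] ang 1.572 q7 0.78 t 4.55
```

View pics/w3.png

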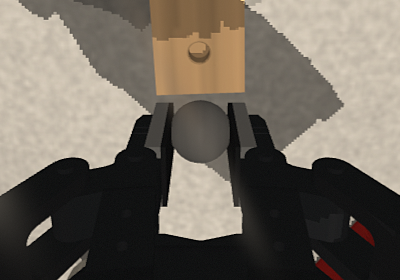

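Ball c is held, centred at crop (201,131). I carry it high, over the test head.

send_rows([
  [[0,-0.3,-0.4,0],[-0.2,-0.8,-0.8,0],[-0.35,-1,-0.85,0],[-0.35,-1,-0.85,0]],
])

```text
clock: 5.05
eef_pos: [0.5733, 0.2482, 0.276]
ee_rot: [-0.003, -3.141, 0.002]
wrist_force: [-0.6, 0.0, -1.0]
grip_width: 0.0214
finger_force: 29.6
```

send_rows([
  [[-0.2,-0.6,0,0],[-0.35,-1,0,0],[-0.35,-1,0,0]],
])

```text
clock: 5.42
eef_pos: [0.6079, 0.1476, 0.2752]
ee_rot: [-0.004, -3.14, 0.003]
wrist_force: [0.4, 0.2, -0.1]
grip_width: 0.0216
finger_force: 29.7
```

send_rows([
  [[-0.2,-0.6,0,0],[-0.35,-1,0,0],[-0.35,-1,0,0]],
])

```text
clock: 5.8
eef_pos: [0.6428, 0.0484, 0.2753]
ee_rot: [-0.003, -3.14, 0.002]
wrist_force: [0.7, -0.5, -1.0]
grip_width: 0.0219
finger_force: 29.7
```

send_rows([
  [[-0.1,-0.6,0,0.05],[-0.2,-0.95,0,0.11],[-0.2,-0.95,0,0.117],[-0.2,-0.95,0,0.117]],
])

```text
clock: 6.3
eef_pos: [0.6624, -0.0422, 0.2761]
ee_rot: [-0.567, -3.088, -0.001]
wrist_force: [0.2, 0.6, 0.0]
grip_width: 0.0219
finger_force: 29.8
```

```bash
python3 - <<'E'
from h import *
c=calibration("wrist"); w=read_camera("wrist")[:,:,::-1].copy(); s=observe()
C=np.array([.5962,-.0206,.05])
for n,p in dict(f=(.5268,.0061,.05),r=(.5696,-.0904,.05),b=(.6656,-.0472,.05),k=(.5067,-.0604,.11)).items():
    q=w2px(c,p); print(n,q); cv2.drawMarker(w,tuple(int(i) for i in q.round()),(0,0,255),0,8,1)
cv2.imwrite("pics/w4.png",w); plan(.6656,-.0472,.2,-.367+np.pi/2)
E
```

```text
f [314.104103   31.4337675]
r [214.02824648 143.22163443]
b [314.29028536 239.71689068]
k [185.22788715  11.69425728]
plan [-0.048 -0.036  0.763] spin 0.001 | now [ 0.6624 -0.0422  0.2763] ang 1.208 q7 1.11 t 6.35
```

View pics/w4.png

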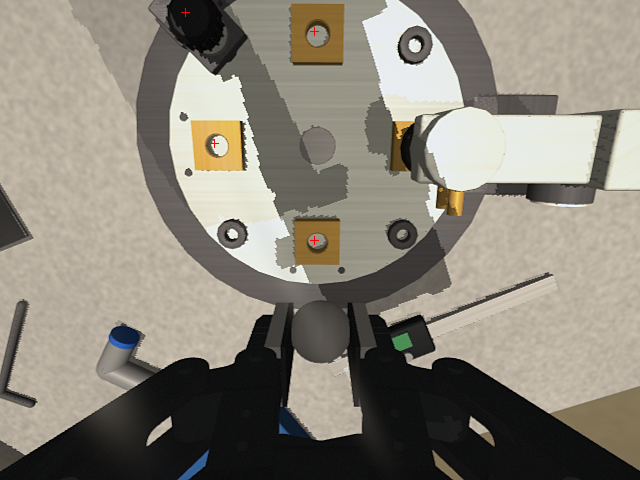

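The picture shows the seat holes at front (317,34), right (217,146) and back (317,241). Each is 2–3 px from its predicted mark, so I refine them.

```bash
python3 - <<'E'
from h import *
c=calibration("wrist"); im=cv2.imread("pics/w4.png")
hsv=cv2.cvtColor(im,cv2.COLOR_BGR2HSV)
m=cv2.inRange(hsv,(10,90,60),(30,255,255))
P={}
for n,(u,v) in dict(f=(317,34),r=(217,146),b=(317,241)).items():
    b=m[v-34:v+34,u-34:u+34] if v>=34 else m[0:v+34,u-34:u+34]
    o=np.array([u-34,max(v-34,0)])
    cn,_=cv2.findContours(b,cv2.RETR_EXTERNAL,2); k=max(cn,key=cv2.contourArea); r=cv2.minAreaRect(k)
    f=np.zeros_like(b); cv2.drawContours(f,[k],-1,255,-1); h=cv2.morphologyEx(f&~b,cv2.MORPH_OPEN,np.ones((3,3)))
    N,l,st,ce=cv2.connectedComponentsWithStats(h); i=1+np.argmax(st[1:,4])
    P[n]=px2w(c,*(ce[i]+o),.05); print(n,r[1],st[i],(ce[i]+o).round(1),P[n].round(4),"block",px2w(c,*(np.array(r[0])+o),.05).round(4))
C=(P['f']+P['b'])/2; d=P['b']-P['f']; yaw=np.arctan2(d[1],d[0]); print(C,yaw,np.linalg.norm(d),np.linalg.norm(P['r']-C))
print("knob",C[:2]+.098*np.array([np.cos(yaw-3*np.pi/4),np.sin(yaw-3*np.pi/4)]))
E
```

```text
f (58.0, 52.0) [ 23  25  23  22 383] [317.3  35.3] [0.5299 0.0072 0.05  ] block [0.5284 0.0075 0.05  ]
r (50.0, 53.0) [ 25  23  20  21 334] [217.8 144.8] [ 0.5717 -0.0884  0.05  ] block [ 0.5718 -0.0887  0.05  ]
b (46.0, 45.0) [ 25  27  19  15 229] [316.9 240.7] [ 0.6673 -0.0457  0.05  ] block [ 0.6674 -0.046   0.05  ]
[ 0.59856606 -0.0192492   0.05      ] -0.3669919207279557 0.14723264191296506 0.07419825522016282
knob [ 0.50901977 -0.05906706]
```

```bash
python3 -c "
from h import *
plan(.667,-.046,.186,np.pi/2-.367)"
```

```text
plan [-0.057 -0.02   0.903] spin 0.001 | now [ 0.6624 -0.0422  0.2763] ang 1.208 q7 1.11 t 6.35
```

send_rows([
  [[-0.06,-0.02,0.4,0],[-0.06,-0.02,0.9,0],[-0.06,-0.02,0.9,0],[-0.06,-0.02,0.9,0]],
])

```text
clock: 6.85
eef_pos: [0.6681, -0.0477, 0.1889]
ee_rot: [0.57, 3.087, 0.001]
wrist_force: [0.7, -0.5, -0.0]
grip_width: 0.0213
finger_force: 29.8
```

```bash
python3 -c "
from h import *
plan(.667,-.046,.124,np.pi/2-.367)"
```

```text
plan [0.018 0.011 0.649] spin 0.001 | now [ 0.6681 -0.0477  0.1889] ang 1.206 q7 1.1 t 6.85
```

send_rows([
  [[0.02,0.01,0.3,0],[0.02,0.01,0.55,0],[0.02,0.01,0.6,0],[0.02,0.01,0.63,0],[0.02,0.01,0.65,0],[0.02,0.01,0.65,0]],
])

```text
clock: 7.6
eef_pos: [0.6667, -0.0469, 0.1233]
ee_rot: [0.572, 3.087, 0.001]
wrist_force: [2.1, 0.0, 6.3]
grip_width: 0.0219
finger_force: 30.3
```

send_rows([
  [[0,0,0,0],[0,0,0,0],[0,0,0,0],[0,0,-0.2,0],[0,0,-0.6,0],[0,0,-1,0],[0,0,-1,0]],
], jaw=0.5)

```text
clock: 8.48
eef_pos: [0.667, -0.0469, 0.2263]
ee_rot: [0.572, 3.083, 0.001]
wrist_force: [0.7, -0.1, -0.4]
grip_width: 0.0428
finger_force: 0.0
```

```bash
python3 - <<'E'
from h import *
w=read_camera("wrist")[:,:,::-1]; cv2.imwrite("pics/w5.png",w); c=calibration("wrist");print(w2px(c,(.667,-.046,.059))); plan(.4813,.3488,.27,np.pi/2)
E
```

```text
[320.15757255 255.77986527]
plan [ 3.144  3.032 -0.464] spin -0.117 | now [ 0.6664 -0.0469  0.2242] ang 1.204 q7 1.1 t 8.53
```

View pics/w5.png

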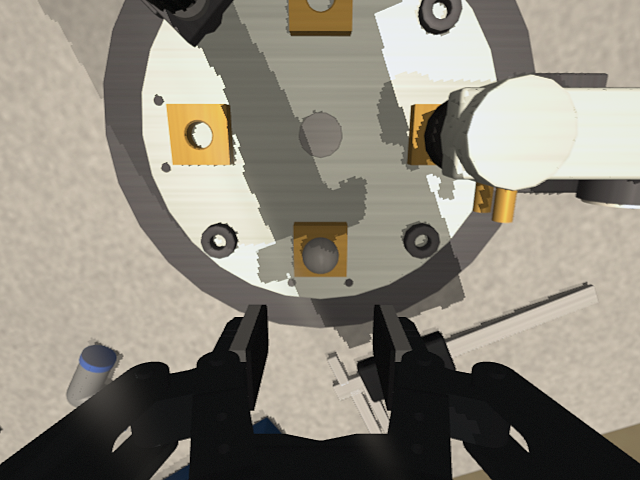

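The ball is seated at (320,255), exactly where expected. I go back for ball b.

send_rows([
  [[0.05,0.05,-0.4,0],[0.6,0.6,-0.45,0],[1,1,-0.45,0],[1,1,-0.45,0]],
])

```text
clock: 9.02
eef_pos: [0.6068, 0.0865, 0.2671]
ee_rot: [-0.564, -3.089, -0.002]
wrist_force: [1.4, -0.2, -1.0]
grip_width: 0.0427
finger_force: 0.0
```

send_rows([
  [[0.5,0.5,0,0],[1,1,0,0],[1,1,0,0]],
])

```text
clock: 9.4
eef_pos: [0.5492, 0.2148, 0.2668]
ee_rot: [-0.566, -3.089, -0.001]
wrist_force: [-0.5, -0.2, -0.8]
grip_width: 0.043
finger_force: 0.0
```

send_rows([
  [[0.5,0.5,0,-0.05],[1,1,0,-0.1],[1,1,0,-0.117],[1,1,0,-0.117]],
])

```text
clock: 9.9
eef_pos: [0.4936, 0.3404, 0.2666]
ee_rot: [0.002, -3.141, 0.001]
wrist_force: [0.1, -0.8, -1.1]
grip_width: 0.0428
finger_force: 0.0
```

```bash
python3 -c "
from h import *
plan(.4813,.3488,.185,np.pi/2)"
```

```text
plan [0.123 0.084 0.816] spin 0.0 | now [0.4936 0.3404 0.2666] ang 1.572 q7 0.75 t 9.9
```

send_rows([
  [[0.12,0.08,0.3,0],[0.12,0.08,0.85,0],[0.12,0.08,0.85,0],[0.12,0.08,0.85,0]],
])

```text
clock: 10.4
eef_pos: [0.4826, 0.3479, 0.1836]
ee_rot: [0.002, 3.14, 0.001]
wrist_force: [-0.6, 0.8, -0.3]
grip_width: 0.0428
finger_force: 0.0
```

```bash
python3 -c "
from h import *
plan(.4813,.3488,.097,np.pi/2)"
```

```text
plan [0.014 0.008 0.866] spin -0.0 | now [0.4826 0.3479 0.1836] ang 1.57 q7 0.69 t 10.4
```

send_rows([
  [[0.01,0.01,0.4,0],[0.01,0.01,0.75,0],[0.01,0.01,0.86,0],[0.01,0.01,0.86,0],[0.01,0.01,0.86,0]],
])

```text
clock: 11.02
eef_pos: [0.4811, 0.35, 0.0976]
ee_rot: [-0.001, 3.14, 0.002]
wrist_force: [-0.1, -1.1, 0.4]
grip_width: 0.0429
finger_force: 0.0
```

send_rows([
  [[0,0,0,0],[0,0,0,0],[0,0,0,0],[0,0,0,0]],
], jaw=0)

```text
clock: 11.52
eef_pos: [0.4809, 0.3487, 0.0969]
ee_rot: [-0.001, 3.141, -0.002]
wrist_force: [0.5, -7.9, 11.7]
grip_width: 0.0218
finger_force: 28.8
```

send_rows([
  [[0,0,-0.1,0],[0,0,-0.5,0],[0,-0.4,-0.9,0],[0,-0.9,-1,0],[0,-1,-1,0],[0,-1,-1,0]],
])

```text
clock: 12.28
eef_pos: [0.4807, 0.2497, 0.1964]
ee_rot: [-0.001, 3.141, 0.001]
wrist_force: [-0.6, 0.8, -0.9]
grip_width: 0.0221
finger_force: 29.6
```

send_rows([
  [[-0.1,-0.5,0,0],[-0.25,-1,0,0],[-0.25,-1,0,0]],
])

```text
clock: 12.65
eef_pos: [0.5066, 0.1474, 0.1957]
ee_rot: [0.004, 3.142, -0.002]
wrist_force: [0.3, 1.1, -1.7]
grip_width: 0.0216
finger_force: 29.7
```

send_rows([
  [[-0.1,-0.3,0,-0.05],[-0.2,-0.6,0,-0.1],[-0.2,-0.9,0,-0.15],[-0.2,-1,0,-0.2],[-0.2,-1,0,-0.25],[-0.2,-1,0,-0.25]],
])

```text
clock: 13.4
eef_pos: [0.5259, 0.0511, 0.1957]
ee_rot: [-1.204, 2.901, 0.002]
wrist_force: [0.3, 0.9, -1.3]
grip_width: 0.0217
finger_force: 29.7
```

```bash
python3 -c "
from h import *
plan(.528,.0068,.185,-.367)"
```

```text
plan [ 0.299 -0.328  0.107] spin -0.133 | now [0.5259 0.0511 0.1957] ang 2.358 q7 1.65 t 13.4
```

send_rows([
  [[0.15,-0.15,0,-0.05],[0.3,-0.33,0,-0.1],[0.3,-0.33,0.1,-0.133],[0.3,-0.33,0.1,-0.133],[0.3,-0.33,0.1,-0.133]],
])

```text
clock: 14.02
eef_pos: [0.528, 0.0061, 0.1862]
ee_rot: [-1.775, 2.592, 0.0]
wrist_force: [0.1, -0.0, -0.8]
grip_width: 0.0215
finger_force: 29.7
```

```bash
python3 -c "
from h import *
plan(.528,.0068,.1245,-.367)"
```

```text
plan [-0.006  0.003  0.617] spin -0.001 | now [0.528  0.0061 0.1862] ang 2.772 q7 2.02 t 14.03
```

send_rows([
  [[0,0,0.3,0],[0,0,0.5,0],[0,0,0.57,0],[0,0,0.6,0],[0,0,0.62,0],[0,0,0.62,0]],
])

```text
clock: 14.78
eef_pos: [0.5283, 0.0055, 0.1247]
ee_rot: [-1.778, 2.588, -0.001]
wrist_force: [-0.2, 1.5, 5.4]
grip_width: 0.0218
finger_force: 30.2
```

send_rows([
  [[0,0,0,0],[0,0,0,0],[0,0,0,0],[0,0,-0.2,0],[0,0,-0.6,0],[0,0,-0.8,0],[0,0,-0.8,0]],
], jaw=0.5)

```text
clock: 15.65
eef_pos: [0.5282, 0.0051, 0.2049]
ee_rot: [-1.778, 2.588, -0.002]
wrist_force: [-0.0, 0.8, -0.3]
grip_width: 0.0428
finger_force: 0.0
```

```bash
python3 -c "
from h import *
c=calibration('wrist'); w=read_camera('wrist'); cv2.imwrite('pics/w6.png',w[:,:,::-1])
print(w2px(c,(.528,.0068,.059)))
g=cv2.cvtColor(w,cv2.COLOR_RGB2GRAY); print(cv2.HoughCircles(g,cv2.HOUGH_GRADIENT,1.5,40,param1=120,param2=25,minRadius=14,maxRadius=26))
plan(.425,.3465,.205,np.pi/2)"
```

```text
[321.84129526 266.33596716]
[[[204.75 258.75  21.65]
  [317.25 264.75  25.1 ]
  [308.25 150.75  25.1 ]
  [ 74.25 143.25  23.45]
  [ 68.25 269.25  21.8 ]
  [105.75 363.75  20.15]
  [315.75 354.75  20.  ]
  [191.25 134.25  16.55]]]
plan [-2.819  2.186 -0.012] spin 0.383 | now [0.528  0.005  0.2039] ang 2.775 q7 2.05 t 15.7
```

send_rows([
  [[-0.5,0.4,0,0],[-1,0.78,0,0],[-1,0.78,0,0]],
])

```text
clock: 16.08
eef_pos: [0.4894, 0.1308, 0.2034]
ee_rot: [-1.788, 2.583, 0.003]
wrist_force: [1.2, -0.9, 1.2]
grip_width: 0.0425
finger_force: 0.0
```

send_rows([
  [[-0.4,0.3,0,0.05],[-0.8,0.6,0,0.1],[-1,0.78,0,0.15],[-1,0.78,0,0.2],[-1,0.78,0,0.2]],
])

```text
clock: 16.7
eef_pos: [0.454, 0.2473, 0.2032]
ee_rot: [0.893, -3.011, 0.002]
wrist_force: [-0.4, 0.9, 0.6]
grip_width: 0.0424
finger_force: 0.0
```

```bash
python3 -c "
from h import *
plan(.425,.3465,.165,np.pi/2)"
```

```text
plan [-0.298  0.99   0.381] spin 0.184 | now [0.454  0.2473 0.2032] ang 2.148 q7 1.13 t 16.7
```

send_rows([
  [[-0.15,0.5,0,0.05],[-0.3,0.99,0,0.1],[-0.3,0.99,0.2,0.15],[-0.3,0.99,0.38,0.184],[-0.3,0.99,0.38,0.184],[-0.3,0.99,0.38,0.184]],
])

```text
clock: 17.45
eef_pos: [0.4255, 0.3468, 0.1663]
ee_rot: [0.002, -3.142, 0.0]
wrist_force: [0.4, -0.2, 0.5]
grip_width: 0.0426
finger_force: 0.0
```

```bash
python3 -c "
from h import *
plan(.425,.3468,.097,np.pi/2)"
```

```text
plan [0.005 0.    0.693] spin 0.0 | now [0.4255 0.3468 0.1663] ang 1.572 q7 0.58 t 17.45
```

send_rows([
  [[0,0,0.3,0],[0,0,0.6,0],[0,0,0.69,0],[0,0,0.69,0],[0,0,0.69,0]],
])

```text
clock: 18.08
eef_pos: [0.4256, 0.3474, 0.098]
ee_rot: [0.003, 3.141, 0.001]
wrist_force: [0.3, -0.8, 0.9]
grip_width: 0.0429
finger_force: 0.0
```

send_rows([
  [[0,0,0,0],[0,0,0,0],[0,0,0,0],[0,0,0,0]],
], jaw=0)

```text
clock: 18.58
eef_pos: [0.4255, 0.3466, 0.0977]
ee_rot: [0.004, 3.141, -0.001]
wrist_force: [-0.3, -4.4, 9.8]
grip_width: 0.0215
finger_force: 28.9
```

send_rows([
  [[0,0,-0.1,0],[0,0,-0.5,0],[0,-0.4,-0.9,0],[0,-0.9,-1,0],[0,-1,-1,0],[0,-1,-1,0]],
])

```text
clock: 19.32
eef_pos: [0.4252, 0.2472, 0.1974]
ee_rot: [0.004, 3.141, 0.001]
wrist_force: [-0.4, 0.1, -0.8]
grip_width: 0.0219
finger_force: 29.6
```

```bash
python3 -c "
from h import *
plan(.571,-.0891,.205,np.pi/2-.367)"
```

```text
plan [-1.467 -3.359 -0.077] spin 0.116 | now [0.4252 0.2472 0.1974] ang 1.568 q7 0.67 t 19.32
```

send_rows([
  [[-0.2,-0.5,-0.1,0],[-0.3,-1,-0.2,0],[-0.3,-1,-0.2,0]],
])

```text
clock: 19.7
eef_pos: [0.4557, 0.145, 0.2172]
ee_rot: [0.009, 3.141, -0.001]
wrist_force: [-0.3, 0.8, -0.2]
grip_width: 0.0217
finger_force: 29.7
```

send_rows([
  [[-0.2,-0.5,0,0],[-0.4,-1,0,0],[-0.4,-1,0,0]],
])

```text
clock: 20.08
eef_pos: [0.4956, 0.0451, 0.2164]
ee_rot: [-0.009, -3.142, 0.001]
wrist_force: [-0.4, 2.4, -0.5]
grip_width: 0.0213
finger_force: 29.7
```

send_rows([
  [[-0.3,-0.5,0,0.05],[-0.6,-1,0,0.1],[-0.75,-1,0,0.116],[-0.75,-1,0,0.116]],
])

```text
clock: 20.58
eef_pos: [0.57, -0.0508, 0.2164]
ee_rot: [-0.569, -3.089, -0.002]
wrist_force: [-0.4, 0.2, -1.4]
grip_width: 0.0219
finger_force: 29.8
```

```bash
python3 -c "
from h import *
plan(.571,-.0891,.185,np.pi/2-.367)"
```

```text
plan [-0.146 -0.354  0.314] spin 0.001 | now [ 0.57   -0.0508  0.2164] ang 1.207 q7 1.0 t 20.57
```

send_rows([
  [[-0.15,-0.35,0,0],[-0.15,-0.35,0.25,0],[-0.15,-0.35,0.31,0],[-0.15,-0.35,0.31,0]],
])

```text
clock: 21.08
eef_pos: [0.5708, -0.0897, 0.186]
ee_rot: [-0.568, -3.089, -0.001]
wrist_force: [-0.5, 0.2, -0.4]
grip_width: 0.0215
finger_force: 29.8
```

```bash
python3 -c "
from h import *
plan(.571,-.0891,.1245,np.pi/2-.367)"
```

```text
plan [-0.001  0.006  0.615] spin 0.001 | now [ 0.5708 -0.0897  0.186 ] ang 1.207 q7 1.05 t 21.07
```

send_rows([
  [[0,0,0.3,0],[0,0,0.5,0],[0,0,0.57,0],[0,0,0.6,0],[0,0,0.62,0],[0,0,0.62,0]],
])

```text
clock: 21.82
eef_pos: [0.5714, -0.0909, 0.1249]
ee_rot: [0.572, 3.087, 0.001]
wrist_force: [-0.8, 2.1, 5.1]
grip_width: 0.0217
finger_force: 30.2
```

send_rows([
  [[0,0,0,0],[0,0,0,0],[0,0,0,0],[0,0,-0.2,0],[0,0,-0.6,0],[0,0,-1,0],[0,0,-1,0],[0,0,-1,0]],
], jaw=0.5)

```text
clock: 22.82
eef_pos: [0.5706, -0.0913, 0.2235]
ee_rot: [-0.572, -3.088, 0.0]
wrist_force: [-0.4, 0.3, 0.2]
grip_width: 0.0429
finger_force: 0.0
```

```bash
python3 -c "
from h import *
c=calibration('wrist'); w=read_camera('wrist')[:,:,::-1]; cv2.imwrite('pics/w7.png',w)
for p in [(.571,-.0891,.059),(.528,.0068,.059),(.508,-.0597,.106)]: print(w2px(c,p))
plan(.5085,-.0597,.2265,np.pi/2-.367)"
```

```text
[322.11752797 255.89602894]
[448.47406282 134.7008391 ]
[333.13140003 145.1679962 ]
plan [ 0.692  0.072 -0.033] spin 0.0 | now [ 0.5705 -0.0912  0.2231] ang 1.204 q7 1.07 t 22.88
```

View pics/w7.png

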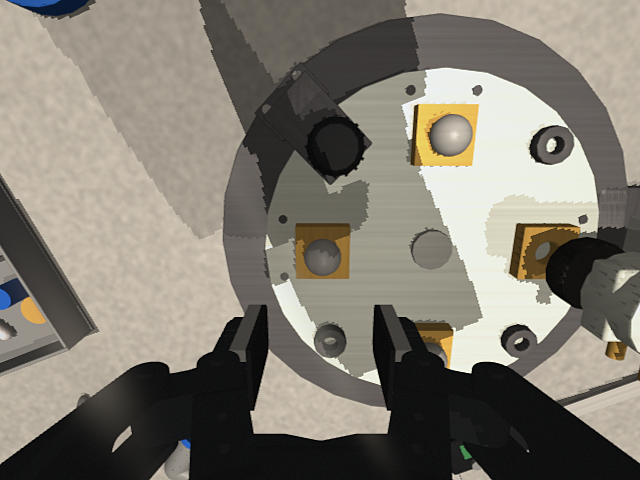

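All three balls are seated, at (452,135), (322,256) and partly visible at (435,355). The knob is at (335,147), close to the predicted (333,145). I move over it.

send_rows([
  [[0.4,0.04,0,0],[0.69,0.07,0,0],[0.69,0.07,0,0],[0.69,0.07,0,0]],
], jaw=0.6)

```text
clock: 23.38
eef_pos: [0.5092, -0.0602, 0.2235]
ee_rot: [-0.572, -3.089, 0.0]
wrist_force: [0.6, -0.1, 0.8]
grip_width: 0.0512
finger_force: 0.0
```

```bash
python3 -c "
from h import *
plan(.5085,-.0597,.152,np.pi/2-.367)"
```

```text
plan [0.008 0.002 0.715] spin 0.0 | now [ 0.5092 -0.0602  0.2235] ang 1.204 q7 0.99 t 23.38
```

send_rows([
  [[0.01,0,0.3,0],[0.01,0,0.6,0],[0.01,0,0.71,0],[0.01,0,0.71,0],[0.01,0,0.71,0]],
])

```text
clock: 24.0
eef_pos: [0.5083, -0.0597, 0.1537]
ee_rot: [0.572, 3.088, -0.0]
wrist_force: [-0.1, -1.0, 0.8]
grip_width: 0.0514
finger_force: 0.0
```

send_rows([
  [[0,0,0,0],[0,0,0,0],[0,0,0,0],[0,0,0,0],[0,0,0,0]],
], jaw=0, squeeze=70)

```text
clock: 24.62
eef_pos: [0.5082, -0.0596, 0.1538]
ee_rot: [0.572, 3.088, -0.0]
wrist_force: [-2.0, -0.2, 12.3]
grip_width: 0.025
finger_force: 68.0
```

send_rows([
  [[0,0,-0.03,0],[0,0,-0.06,0],[0,0,-0.09,0],[0,0,-0.11,0],[0,0,-0.11,0],[0,0,-0.11,0]],
])

```text
clock: 25.38
eef_pos: [0.5081, -0.0597, 0.1639]
ee_rot: [0.572, 3.089, -0.0]
wrist_force: [6.3, -1.5, -7.7]
grip_width: 0.0257
finger_force: 69.1
```

send_rows([
  [[0,0,-0.01,0],[0,0,-0.02,0],[0,0,-0.03,0],[0,0,-0.03,0],[0,0,-0.03,0]],
])

```text
clock: 26.0
eef_pos: [0.5082, -0.0597, 0.1668]
ee_rot: [0.572, 3.089, -0.0]
wrist_force: [6.2, -2.1, -9.9]
grip_width: 0.0253
finger_force: 69.2
```

send_rows([
  [[0,0,-0.01,0],[0,0,-0.015,0],[0,0,-0.015,0],[0,0,-0.015,0]],
])

```text
clock: 26.5
eef_pos: [0.5081, -0.0596, 0.1681]
ee_rot: [0.572, 3.089, 0.0]
wrist_force: [7.2, -2.6, -16.4]
grip_width: 0.025
finger_force: 70.4
```

send_rows([
  [[0,0,0,0],[0,0,0,0],[0,0,0,0],[0,0,0,0]],
])

```text
clock: 27.0
eef_pos: [0.5081, -0.0597, 0.1681]
ee_rot: [0.572, 3.089, -0.0]
wrist_force: [6.6, -2.3, -16.5]
grip_width: 0.0251
finger_force: 70.4
```

```bash
python3 -c "
from h import *
a=read_camera('side')[120:340,160:480,::-1]; cv2.imwrite('pics/s1.png',cv2.resize(a,(800,550),interpolation=cv2.INTER_CUBIC))"
```

```text
(no output)
```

View pics/s1.png

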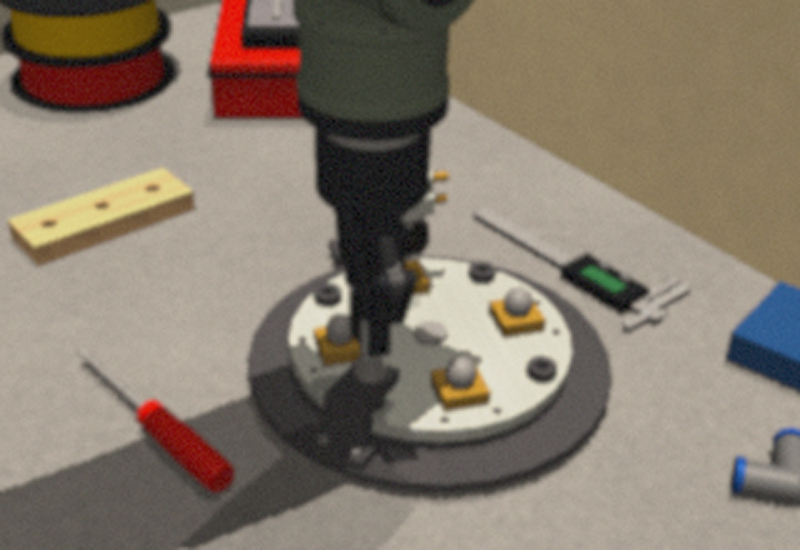

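The side view shows all three balls seated, at (340,330), (518,302) and (462,370), with the rack empty. The knob is held up: the lift is 14.3 mm and the force rises at the stop.

```bash
python3 -c "
from station import *
print(finish_job())"
```

```text
the job is handed in; nothing more can be done
None
```

The three balls are in the front, right and back seats, the seat under the test head is empty, and the index plunger is held up against its stop (about 14 mm) in the gripper; the job is handed in, but no verdict came back.

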